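# Stack the empty tote on the gold medals

## Task

Stack the empty stack-nest tote on the tote that holds the gold medals, so that it stands level on the rim lugs instead of sinking down into that tote: turn it half round, so that its teal end lies over the white end of the gold tote. Set it down gently, do not drop it, let go, and leave the gold tote and the silver tote where they stand.

Things in the scene. Friction and masses are not known exactly. Their poses are not given: they have to be found in the camera images.
- empty_grip (a point): Grip point of the EMPTY white tote (0.2-0.33 kg), on its centre line, 64 above its underside, in its black upright fin: 12 thick in x, 60 long in y, top at 74. Pinch the fin across x from above, fingertips above the 30 x 76 pedestal (its top at 40). Free beside the fin: 59 each way in x; inside width 100 in y. Rim top at 92. Its x axis points to the tote's teal end, z up. (mm)
- empty_teal_end (a point): Middle of the empty tote's teal rim end: 92 in x from its centre line, 84 above its underside. All three totes are the same moulding, 200 long (x) x 142 wide (y) x 92 high, white with one short end (+x) teal, differing only in what they hold.
- gold_tote: The tote with gold medals, loose, 0.55-0.9 kg. Origin: centre of its underside, on the bench; x points to its teal end. Lugs inside its rim, tops at 76: same heading, a tote slips past and nests, underside at 54; turned 180 and centred, it rests on them, underside at 76, well above the medals. Play inside the rim 6 in x, 7 in y each way; the flared lip guides in 5 more. (mm)
- silver_tote: Bystander: the same tote holding silver-grey medals with dark centres. Origin: centre of its underside; x axis points to its teal end. Leave it alone.
Not all that is in view belongs to the job. Leave any pink or purple look-alike of the part that bears empty_grip alone.

How it is judged:
At the end, for the whole second after the job is handed in: The empty tote rests on the gold tote's lugs (underside 76 +-6 mm above the other's), centred within 15 mm, teal end over white end, within 10 degrees, both level within 3.4 degrees, at rest; the gold tote within 40 mm of its start (z of empty_grip in the frame of gold_tote between 0.134 and 0.146 m and horizontal distance between empty_grip and gold_tote below 0.015 m and x of empty_teal_end in the frame of gold_tote below -0.07 m and angle between the x axis of empty_grip and the x axis of gold_tote, either way round below 0.175 rad and angle between each of empty_grip, gold_tote's own z axis and vertical below 0.06 rad and distance of gold_tote from where it was at the start of the episode below 0.04 m and linear speed of empty_tote below 0.02 m/s); the robot touches nothing.
It fails at once if the silver tote is shifted by more than 30 mm (distance of silver_tote from where it was at the start of the episode above 0.03 m).
It fails at once if the empty tote is dropped (falls free by more than about 30 mm) (linear speed of empty_tote above 0.75 m/s and contact force between the fingers and empty_tote below 0.5 N).
It also fails if it takes over 42 s, if anything falls off the work surface, if the arm or the gripper's body presses on something with over 40 N, if the wrist force passes 120 N, or if a joint passes its speed limit or range.

## Robot

A 7-joint arm with a two-finger parallel gripper is mounted at the origin on the work surface. World frame = base frame: x ahead of the robot, y to its left, z up, the work surface at z = 0. Lengths are in m, angles in rad, forces in N, time in s.
With the tool pointing down it reaches from about 0.425 to 0.875 m from the base axis. Payload 4.7 kg.
Tool frame: the origin (TCP) lies on the mounting face of the last link; the fingertips stand 182 mm ahead of it and the grasp point (between the pads) lies 164 mm ahead of it (ctrl.finger_overhang is the distance from the TCP to the fingertips, in m); z points along the fingers, y is the line along which they close (so a half turn about z gives the same grasp; the last joint's range is limited). The gripper opens to 87 mm and grips with 3 to 60 N. Pads are 19 mm wide; open, the fingers measure 117 mm over their backs; the gripper's body (75 mm by 190 mm) begins 51 mm behind the grasp point.
Start: joints at [1.138, 0.321, -0.07, 1.45, 0.023, 1.371, -0.057], TCP at [0.281, -0.586, 0.405] pointing down, gripper open.
Joint ranges: [-2.86, 2.86], [-0.3, 2.09], [-1.38, 1.24], [0.06, 2.45], [-1.56, 4.7], [0.09, 2.05], [-2.69, 2.69]. Speed limits (rad/s): [2.57, 2.57, 3.14, 3.14, 3.14, 3.14, 3.14].

## Interface

Orientations are given as a rotation vector (axis times angle).
In Python, from bench import ctrl gives the robot as it stands.
- The arm moves only by the shell command python3 -m jog 'ROWS' [FORCE]. ROWS is a JSON object of lists of equal length, an entry for each row: "translation": the shift along the tool's x, y, z as a fraction of full scale, a list of three; "yaw": the turn about the tool's z as a fraction of full scale; "jaw": the closure, from 0 (fully open) to 1 (shut). In form: {"translation": [[dx, dy, dz], ...], "yaw": [yaw, ...], "jaw": [jaw, ...]}. A call has 1 to 8 rows; each row is the pose to reach, as a shift and turn from the pose commanded when the call began, along the tool's axes at that moment, turning the shorter way round; what a row does not reach only later rows make up. Full scale, the value 1, is 0.2 m for a shift and 180 degrees for a turn. A row lasts 1/8 s, in which the tool goes at most 62.5 mm and 10.7 degrees, less where a joint would pass 70% of its speed; a pose out of reach is approached as far as the arm can. A call with a number of a shift or a turn outside -1 to 1 is refused whole. A call with a gripper value outside its range is refused whole. The fingers move at their own pace and stop on an object; FORCE is the grip in N (left out, the last holds). Time passes only in rows, so rows that repeat a pose let the fingers close. It gives the time, the measured TCP pose, the force, the opening and the grip force at its end, in the units of the state.
- ctrl.get_state(): the state, without advancing time (a new reading comes with each control period).
- ctrl.get_image(name): name is "scene" or "top" or "wrist"; returns a dict with "pixels" (420x560x3 uint8, blue, green, red), "fx", "fy", "cx", "cy" (pixels), "k1" (the pictures are not rectified: a ray, as slopes to the right and down, at radius r is drawn at 1 + k1 r^2 times it, then the intrinsics apply), "R" (3x3) and "t" (3): a world point X has camera coordinates R X + t; the wrist camera has in their place "mount" (4x4, takes a point from camera to tool coordinates, whose origin is the TCP and whose axes are the flange's). Camera axes: x right, y down, z forward; pixel columns grow to the right and rows downward; lengths in m; the calibration is good to about 2 mm. A picture is of the moment at which its call begins: read the wrist's pose just before it. There is no depth.
- ctrl.close_job(): hands the job in; it is judged then, once.
Trained networks look in a picture, given as the dict that the camera call returned (one of the last four; its "shot" number tells which), for a name from the list of things; names that differ only in an ending like _2 or _b are one class to them, and where a whole thing is asked for, a point or a joint stands for the part that bears it (a point fixed in the world has none). Each returns a list of dicts, best first, with "p" (0 to 1); they miss things now and then, are a little off and sometimes report something else, mostly with a low value. They report only what shows in the picture. A call takes as long as a camera call. They do not tell look-alikes from the thing itself.
- ctrl.silhouettes(label, picture): "region" (420x560 bool, what is visible of it) and "at" ([column, row] in pixels, amid what is visible of it).
The state is a dict: "time": time; "joint_positions": joint angles; "qd": joint speeds; "joint_torque": joint torques, N m; "position": TCP position; "tool_rot": TCP orientation; "ft_force": force on the tool from outside, world axes, zero at the start; "torque": the same for the moment, N m; "grip_width": opening from 0.0 (shut) to 1.0 (fully open); "grip_force": force on a finger pad.
Only numpy, scipy, OpenCV 4.12 (cv2) and the standard library are available. Lean on these libraries where they do the work, as an engineer would, in place of code of your own. Each camera call takes 0.05 s, during which the arm holds its last target. There are 200 camera calls.

## Working session

There is one attempt and no reset: what is moved stays moved. The work goes in short steps, Python scripts to look and compute and a shell command to move; the robot and the scene stay as the last step left them, time stands still between calls to the robot, and variables do not carry over. Pictures are saved under pics/ and viewed, at most 10 in all, crops included, and the job is handed in when it is done.

```bash
mkdir -p pics; cat > h.py <<'E'
from bench import ctrl
import cv2, numpy as np
from scipy.spatial.transform import Rotation as Ro
def cam(p,st=None):
    if "R" in p: return np.array(p["R"]),np.array(p["t"])
    M=np.array(p["mount"]);T=np.eye(4);T[:3,:3]=Ro.from_rotvec(st["tool_rot"]).as_matrix();T[:3,3]=st["position"]
    W=np.linalg.inv(T@M);return W[:3,:3],W[:3,3]
def ray(p,uv,st=None):
    R,t=cam(p,st);K=np.array([[p["fx"],0,p["cx"]],[0,p["fy"],p["cy"]],[0,0,1]])
    d=np.array([(uv[0]-p["cx"])/p["fx"],(uv[1]-p["cy"])/p["fy"]]);s=d.copy()
    for _ in range(20): s=d/(1+p["k1"]*(s@s))
    return -R.T@t, R.T@np.array([s[0],s[1],1])
def onz(p,uv,z,st=None):
    c,d=ray(p,uv,st);return c+d*(z-c[2])/d[2]
def tri(rs):
    A=0;b=0
    for c,d in rs:
        d=d/np.linalg.norm(d);P=np.eye(3)-np.outer(d,d);A=A+P;b=b+P@c
    return np.linalg.solve(A,b)
def proj(p,X,st=None):
    R,t=cam(p,st);q=R@np.array(X)+t;s=q[:2]/q[2];s=s*(1+p["k1"]*(s@s));return s*[p["fx"],p["fy"]]+[p["cx"],p["cy"]]
E
python3 - <<'E'
from h import *
np.set_printoptions(precision=3,suppress=True)
ims=[]
for n in("top","scene"):
    p=ctrl.get_image(n);ims.append(p["pixels"].copy())
    cv2.imwrite(f"pics/{n}0.png",p["pixels"])
    for l in("empty_grip","empty_teal_end","gold_tote","silver_tote"):
        for d in ctrl.silhouettes(l,p)[:4]:
            print(n,l,round(d["p"],2),d["at"],d["region"].sum(),onz(p,d["at"],.07))
print(ctrl.get_state())
E
```

```text
top empty_grip 0.95 [371.5, 180.3] 4875 [ 0.542 -0.26   0.07 ]
top empty_grip 0.71 [404.7, 299.4] 5241 [ 0.252 -0.339  0.07 ]
top empty_grip 0.7 [178.8, 284.3] 5478 [0.277 0.204 0.07 ]
top empty_teal_end 0.92 [179.7, 284.2] 5309 [0.278 0.202 0.07 ]
top empty_teal_end 0.62 [370.2, 180.6] 4832 [ 0.541 -0.256  0.07 ]
top empty_teal_end 0.61 [405.9, 300.4] 5307 [ 0.25  -0.342  0.07 ]
top gold_tote 0.9 [146.9, 159.4] 4808 [0.578 0.297 0.07 ]
top silver_tote 0.62 [275.8, 183.7] 4871 [ 0.526 -0.022  0.07 ]
scene empty_grip 0.93 [259.3, 118.4] 2866 [ 0.264 -0.329  0.07 ]
scene empty_grip 0.81 [389.2, 218.3] 4340 [0.273 0.19  0.07 ]
scene empty_grip 0.61 [206.0, 179.4] 3627 [ 0.538 -0.259  0.07 ]
scene empty_teal_end 0.96 [208.1, 182.2] 3547 [ 0.54  -0.247  0.07 ]
scene empty_teal_end 0.94 [259.2, 118.1] 2904 [ 0.264 -0.33   0.07 ]
scene empty_teal_end 0.84 [389.4, 221.9] 4199 [0.282 0.198 0.07 ]
scene gold_tote 0.57 [343.4, 324.8] 5530 [0.58  0.294 0.07 ]
scene silver_tote 0.87 [266.2, 227.1] 4140 [ 0.525 -0.022  0.07 ]
{'time': 0.5, 'joint_positions': array([ 1.138,  0.321, -0.07 ,  1.45 ,  0.023,  1.371, -0.057]), 'qd': array([ 0.001, -0.   , -0.001,  0.   , -0.001, -0.002,  0.001]), 'joint_torque': array([ -0.   , -49.061,  -0.403, -31.246,  -0.064,   0.035,   0.   ]), 'position': array([ 0.281, -0.586,  0.405]), 'tool_rot': array([3.063, 0.696, 0.   ]), 'ft_force': array([-0.203,  0.957,  0.836]), 'torque': array([ 0.025, -0.037,  0.015]), 'grip_force': 0.0, 'grip_width': 1.0014208154455793}
```

View pics/top0.png

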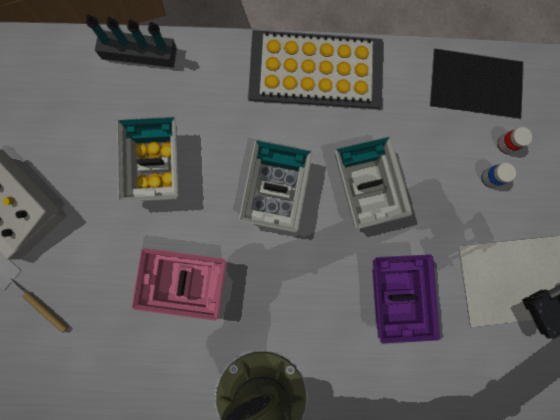

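View pics/scene0.png

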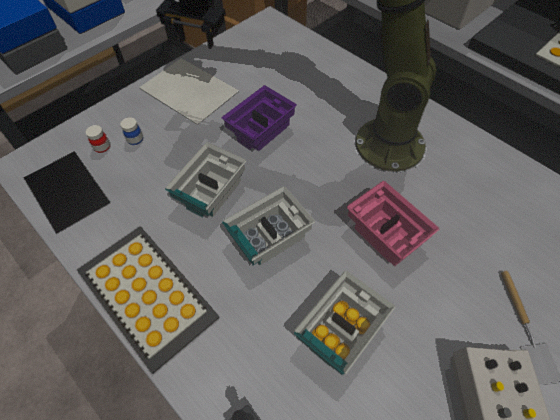

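The top view shows the white empty tote at (371,182) with its teal end up (fin at 371,185), the silver tote at (276,187) and the gold tote at (148,160). The scene view shows the same totes at (206,180), (267,227) and (343,323).
Could be taken for the empty tote (top view): white empty (371,182), pink (180,284), purple (405,299), silver (276,187). I choose the white one without medals, at (371,182).

```bash
cat > fit.py <<'E'
from h import *
from scipy.optimize import minimize, least_squares
np.set_printoptions(precision=4,suppress=True)
P={n:ctrl.get_image(n) for n in("top","scene")}
def hull(p,q,zt,b,off=0):
    x,y,a=q;c,s=np.cos(a),np.sin(a);pts=[]
    for L,W,z in((.2,.142,zt),(.2-b,.142-b,0)):
        for i in(-1,1):
            for j in(-1,1):
                u,v=i*L/2,j*W/2;pts.append(proj(p,[x+c*u-s*v,y+s*u+c*v,z]))
    return cv2.convexHull(np.float32(pts))
for name,lab,g in(("empty","empty_grip",(.54,-.26)),("gold","gold_tote",(.578,.297)),("silver","silver_tote",(.526,-.022))):
    masks={}
    for n,p in P.items():
        ds=[d for d in ctrl.silhouettes(lab,p) if np.linalg.norm(onz(p,d["at"],.07)[:2]-g)<.06]
        m=cv2.morphologyEx(ds[0]["region"].astype(np.uint8),cv2.MORPH_CLOSE,np.ones((5,5)));masks[n]=m
    def cost(q):
        e=0
        for n,p in P.items():
            a=np.zeros((420,560),np.uint8);cv2.fillConvexPoly(a,np.int32(hull(p,q[:3],q[3],q[4])*16),1,shift=4)
            e+=1-(a&masks[n]).sum()/(a|masks[n]).sum()
        return e
    best=None
    for a0 in(-.3,0,.3):
        s0=np.array([*g,a0,.092,.02]);sim=np.vstack([s0]+[s0+np.eye(5)[i]*[.02,.02,.2,.01,.02] for i in range(5)])
        r=minimize(cost,s0,method="Nelder-Mead",options=dict(initial_simplex=sim,maxiter=600))
        if best is None or r.fun<best.fun: best=r
    print(name,best.x,"cost",best.fun)
    # fin: dark blob near the model's fin, triangulated
    rs=[];tl=[]
    for n,p in P.items():
        im=p["pixels"];u,v=proj(p,[*best.x[:2],.066])
        k=((im.max(2)<50)&(masks[n]>0)).astype(np.uint8)
        N,L,S,C=cv2.connectedComponentsWithStats(k)
        i=min((i for i in range(1,N) if S[i,4]>25),key=lambda i:np.hypot(*(C[i]-[u,v])))
        hsv=cv2.cvtColor(im,cv2.COLOR_BGR2HSV);t=(hsv[...,0]>78)&(hsv[...,0]<105)&(hsv[...,1]>120)&(masks[n]>0)
        c=np.argwhere(t).mean(0)[::-1]
        print(n,"fin",C[i],S[i,4],"model",u,v,"teal",c,t.sum(),onz(p,c,.08)[:2])
        rs.append(ray(p,C[i]));tl.append(ray(p,c))
    print(" fin tri",tri(rs)," teal tri",tri(tl))
p=P["top"];cv2.imwrite("pics/crop.png",cv2.resize(p["pixels"][125:245,310:430],None,fx=4,fy=4,interpolation=2))
E
python3 fit.py
```

```text
empty [ 0.5345 -0.2583  0.2682  0.0898  0.0379] cost 0.06546190663519535
top fin [369.6905 184.2222] 126 model 370.5701941070254 183.49769325973477 teal [362.1598 152.1186] 801 [ 0.6102 -0.2341]
scene fin [207.8333 180.7917] 144 model 207.22854721482182 179.70221446027847 teal [188.7515 198.3432] 169 [ 0.6164 -0.2343]
 fin tri [ 0.5337 -0.2576  0.0607]  teal tri [ 0.6134 -0.2374  0.0728]
gold [0.5759 0.2906 0.0864 0.0923 0.0424] cost 0.03028985742242074
top fin [150.1302 161.7278] 169 model 149.7708636777803 160.84659734202762 teal [148.0646 129.2296] 1006 [0.6519 0.2957]
scene fin [342.978  323.4066] 182 model 343.29046140816126 323.132568131721 teal [321.6276 347.7568] 333 [0.6568 0.2952]
 fin tri [0.5751 0.2904 0.0615]  teal tri [0.6545 0.2959 0.0748]
silver [ 0.5185 -0.0214 -0.1568  0.0895  0.0436] cost 0.04702763505622587
top fin [275.1591 187.7803] 132 model 275.5002031482552 187.13495870362752 teal [281.146  155.5588] 952 [ 0.5951 -0.0331]
scene fin [268.3309 227.1985] 136 model 268.28609425000536 226.5163112347491 teal [241.9591 240.7893] 318 [ 0.6015 -0.0317]
 fin tri [ 0.518  -0.0212  0.0619]  teal tri [ 0.5981 -0.0346  0.0716]
```

View pics/crop.png

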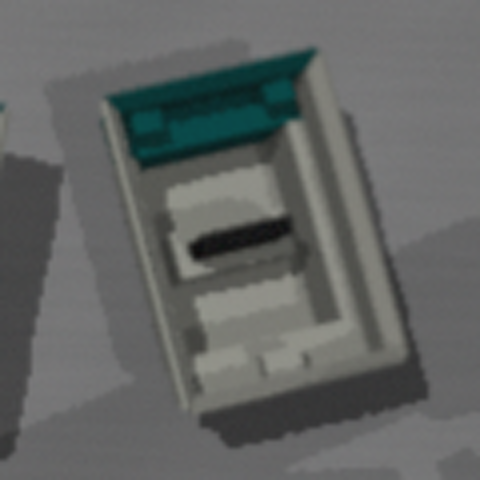

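The close crop shows the white tote holding no medals, teal end at the top and a black fin at the centre (240,238), so it is the right one. The fin and box fits agree to within 1 mm. I'll grasp with the tool's y pointing to the tote's −x, which lets the last joint make the half turn.

```bash
cat > go.py <<'E'
import sys
from h import *
# args: x y graspz phi(tool y heading)
x,y,z,phi=map(float,sys.argv[1:5]);s=ctrl.get_state()
R=Ro.from_rotvec(s["tool_rot"]).as_matrix();d=np.array([x,y,z+.164])-s["position"]
ty=R[:,1];cur=np.arctan2(ty[1],ty[0]);dy=(phi-cur+np.pi)%(2*np.pi)-np.pi
print("trans",np.round(R.T@d/.2,4),"yaw",round(-dy/np.pi,4),"cur phi",cur,"t",s["time"],"q",np.round(s["joint_positions"],2),"tilt",np.round(R[:,2],4))
E
python3 go.py .534 -.258 .19 -2.874
```

```text
trans [ 1.8508 -0.933   0.2538] yaw 0.557 cur phi -1.1240003649131383 t 0.9 q [ 1.14  0.32 -0.07  1.45  0.02  1.37 -0.06] tilt [-0.e+00 -1.e-04 -1.e+00]
```

```bash
python3 -m jog '{"translation":[[0.2,-0.1,0],[0.4,-0.2,0],[0.6,-0.3,0],[0.8,-0.4,0],[0.95,-0.48,0],[0.95,-0.48,0]],"yaw":[0.05,0.1,0.15,0.2,0.25,0.3],"jaw":[0,0,0,0,0,0]}' 40; python3 go.py .534 -.258 .19 -2.874
```

```text
time: 1.65
position: [0.4135, -0.4141, 0.4051]
tool_rot: [-3.045, 0.768, -0.002]
ft_force: [0.2, -0.0, -0.8]
grip_width: 0.997
grip_force: 0.0
trans [ 0.1599 -0.9728  0.257 ] yaw 0.2575 cur phi -2.0650653989550873 t 1.65 q [ 0.83  0.19 -0.1   1.62  0.02  1.34 -1.34] tilt [ 1.5e-03  9.0e-04 -1.0e+00]
```

```bash
python3 -m jog '{"translation":[[0.03,-0.2,0.05],[0.06,-0.4,0.1],[0.1,-0.6,0.15],[0.13,-0.8,0.2],[0.16,-0.97,0.25],[0.16,-0.97,0.25],[0.16,-0.97,0.25]],"yaw":[0.05,0.1,0.15,0.2,0.258,0.258,0.258],"jaw":[0,0,0,0,0,0,0]}'; python3 go.py .534 -.258 .066 -2.874
python3 - <<'E'
from h import *
s=ctrl.get_state();p=ctrl.get_image("wrist");im=p["pixels"].copy()
for X in([.534,-.258,.074],[.534+.03*np.sin(.268),-.258-.03*np.cos(.268),.074],[.534-.03*np.sin(.268),-.258+.03*np.cos(.268),.074],[.534+.092*np.cos(.268),-.258+.092*np.sin(.268),.084]):
    u=proj(p,X,s);print(u);cv2.drawMarker(im,tuple(int(v) for v in u),(0,0,255),0,12)
cv2.imwrite("pics/w1.png",im)
E
```

```text
time: 2.52
position: [0.5308, -0.2628, 0.3549]
tool_rot: [2.495, -1.907, 0.001]
ft_force: [0.4, -0.4, 0.1]
grip_width: 0.995
grip_force: 0.0
trans [-0.0197 -0.022   0.6246] yaw -0.0007 cur phi -2.8760802846000235 t 2.525 q [ 0.55  0.23 -0.15  1.66  0.04  1.25 -2.49] tilt [-3.e-04 -1.e-03 -1.e+00]
[272.82533864 212.8068572 ]
[272.57722338 172.75455584]
[273.05862989 250.39561382]
[143.33232846 217.38849016]
```

View pics/w1.png

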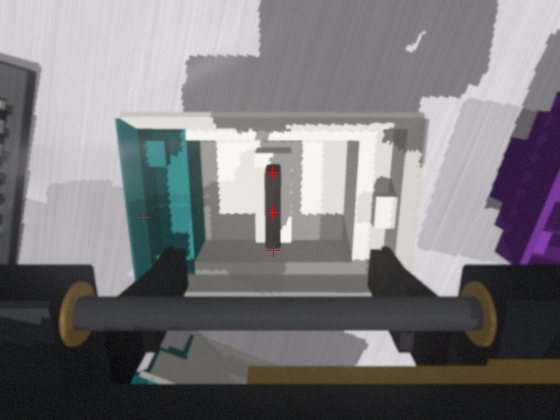

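The wrist view shows the fin from (272,165) to (272,250), lined up with the prediction across the jaws and only about 3 mm off along the fin. I'll shift 2 mm that way and go down.

```bash
python3 go.py .5345 -.26 .066 -2.876;  python3 -m jog '{"translation":[[-0.008,-0.02,0.15],[-0.008,-0.02,0.3],[-0.008,-0.02,0.42],[-0.008,-0.02,0.5],[-0.008,-0.02,0.56],[-0.008,-0.02,0.6],[-0.008,-0.02,0.62],[-0.008,-0.02,0.62]],"yaw":[0,0,0,0,0,0,0,0],"jaw":[0,0,0,0,0,0,0,0]}'; python3 go.py .5345 -.26 .066 -2.876
```

```text
trans [-0.0122 -0.0241  0.6254] yaw -0.0005 cur phi -2.8777221941421556 t 2.575 q [ 0.55  0.23 -0.15  1.66  0.04  1.25 -2.49] tilt [-0.     -0.0011 -1.    ]
time: 3.58
position: [0.5347, -0.2595, 0.2309]
tool_rot: [2.495, -1.909, 0.0]
ft_force: [0.6, 0.1, -0.0]
grip_width: 1.0
grip_force: 0.0
trans [0.002  0.0015 0.0045] yaw -0.0003 cur phi -2.8768688469359205 t 3.575 q [ 0.54  0.35 -0.15  1.78  0.06  1.01 -2.52] tilt [ 2.e-04 -2.e-04 -1.e+00]
```

```bash
python3 -m jog '{"translation":[[0,0,0.005],[0,0,0.005],[0,0,0.005],[0,0,0.005],[0,0,0.005],[0,0,0.005],[0,0,0.005],[0,0,0.005]],"yaw":[0,0,0,0,0,0,0,0],"jaw":[1,1,1,1,1,1,1,1]}' 40;  python3 -m jog '{"translation":[[0,0,-0.01],[0,0,-0.05],[0,0,-0.1],[0,0,-0.2],[0,0,-0.3],[0,0,-0.4],[0,0,-0.4],[0,0,-0.4]],"yaw":[0,0,0,0,0,0,0,0],"jaw":[1,1,1,1,1,1,1,1]}'
python3 - <<'E'
from h import *
s=ctrl.get_state();p=ctrl.get_image("wrist");cv2.imwrite("pics/w2.png",p["pixels"]);print(s["grip_width"],s["grip_force"],s["ft_force"])
E
```

```text
time: 4.58
position: [0.5346, -0.2595, 0.2297]
tool_rot: [2.495, -1.909, 0.0]
ft_force: [-0.8, 0.1, -0.4]
grip_width: 0.175
grip_force: 0.0
time: 5.58
position: [0.5344, -0.2594, 0.3097]
tool_rot: [2.495, -1.909, -0.0]
ft_force: [-0.7, 1.1, -3.2]
grip_width: 0.138
grip_force: 40.0
0.13763678657409453 39.99971687793732 [-0.72183576  1.09942471 -3.23931946]
```

View pics/w2.png

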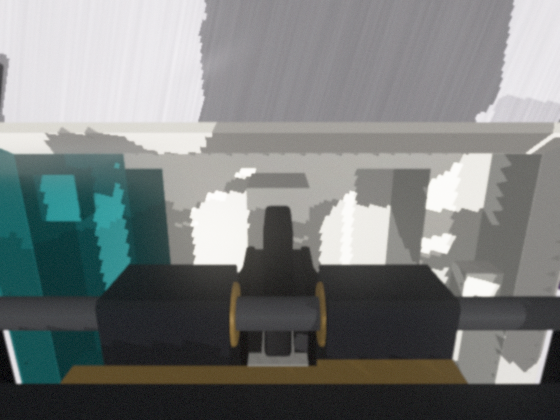

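Held: the picture shows the fin between the fingers at (278,300) with the tote hanging level, and the force has dropped by 3 N. Now the transit with the half turn.

```bash
python3 go.py .58 -.08 .25 -2; python3 -m jog '{"translation":[[0,0,-0.2],[0,0,-0.4],[0,0,-0.5],[-0.15,0,-0.5],[-0.3,0,-0.5],[-0.45,0,-0.5],[-0.6,0,-0.5],[-0.75,0,-0.5]],"yaw":[0,0,0,-0.04,-0.08,-0.12,-0.16,-0.2],"jaw":[1,1,1,1,1,1,1,1]}'; python3 go.py .58 .1 .25 -1.2
```

```text
trans [-0.8062 -0.4551 -0.5243] yaw -0.2791 cur phi -2.8769466249729305 t 5.625 q [ 0.54  0.27 -0.16  1.71  0.05  1.16 -2.51] tilt [-1.2e-03  4.0e-04 -1.0e+00]
time: 6.62
position: [0.4948, -0.1138, 0.4087]
tool_rot: [2.965, -1.038, -0.003]
ft_force: [0.2, 0.3, -2.8]
grip_width: 0.138
grip_force: 40.0
trans [-0.3339 -1.1012 -0.0267] yaw -0.3325 cur phi -2.244561482944934 t 6.625 q [ 0.46  0.03 -0.3   1.78  0.01  1.33 -2.08] tilt [-1.7e-03  4.0e-04 -1.0e+00]
```

```bash
python3 -m jog '{"translation":[[-0.05,-0.13,0],[-0.1,-0.26,0],[-0.15,-0.4,0],[-0.2,-0.53,0],[-0.25,-0.67,0],[-0.3,-0.8,0],[-0.33,-0.95,0],[-0.33,-1,0]],"yaw":[-0.04,-0.08,-0.12,-0.16,-0.2,-0.25,-0.3,-0.34],"jaw":[1,1,1,1,1,1,1,1]}'; python3 go.py .5755 .2905 .22 0.0864
```

```text
time: 7.62
position: [0.5694, 0.0849, 0.4086]
tool_rot: [-3.078, -0.621, 0.003]
ft_force: [-0.9, -0.7, -2.3]
grip_width: 0.132
grip_force: 40.0
trans [ 0.427  -0.9354  0.1244] yaw -0.4008 cur phi -1.1727121809734415 t 7.625 q [ 0.26  0.2  -0.52  1.62  0.1   1.35 -1.44] tilt [-0.0019  0.0014 -1.    ]
```

```bash
python3 -m jog '{"translation":[[0.06,-0.13,0],[0.12,-0.26,0],[0.18,-0.4,0],[0.25,-0.53,0],[0.31,-0.67,0],[0.37,-0.8,0],[0.42,-0.93,0],[0.427,-0.935,0]],"yaw":[-0.05,-0.1,-0.15,-0.2,-0.25,-0.3,-0.35,-0.4],"jaw":[1,1,1,1,1,1,1,1]}'; python3 -m jog '{"translation":[[0,0,0],[0,0,0],[0,0,0]],"yaw":[0,0,0],"jaw":[1,1,1]}';python3 go.py .5755 .2905 .19 0.0864
```

```text
time: 8.62
position: [0.5758, 0.2908, 0.4085]
tool_rot: [-2.122, -2.313, 0.001]
ft_force: [-0.8, -0.5, -2.7]
grip_width: 0.137
grip_force: 40.0
time: 9.0
position: [0.5774, 0.2872, 0.4095]
tool_rot: [2.138, 2.301, -0.001]
ft_force: [0.7, -0.7, -2.7]
grip_width: 0.129
grip_force: 40.0
trans [ 0.0173 -0.0083  0.2777] yaw -0.0041 cur phi 0.07358647508799798 t 9.0 q [ 0.07  0.4  -0.76  1.44  0.28  1.41 -0.62] tilt [-1.e-04 -6.e-04 -1.e+00]
```

```bash
python3 -m jog '{"translation":[[0.01,-0.008,0.06],[0.017,-0.008,0.12],[0.017,-0.008,0.18],[0.017,-0.008,0.23],[0.017,-0.008,0.26],[0.017,-0.008,0.27],[0.017,-0.008,0.27]],"yaw":[-0.004,-0.004,-0.004,-0.004,-0.004,-0.004,-0.004],"jaw":[1,1,1,1,1,1,1]}';python3 go.py .5755 .2905 .19 0.0864
python3 - <<'E'
from h import *
s=ctrl.get_state()
w=ctrl.get_image("wrist")["pixels"].copy();sc=ctrl.get_image("scene")["pixels"][220:420,230:460];t=ctrl.get_image("top")["pixels"][80:220,70:230]
out=np.hstack([cv2.resize(sc,(400,348),interpolation=2),cv2.resize(t,(398,348),interpolation=2)])
cv2.imwrite("pics/hov.png",out);cv2.imwrite("pics/w3.png",w)
E
```

```text
time: 9.88
position: [0.5754, 0.2912, 0.3559]
tool_rot: [2.121, 2.318, 0.0]
ft_force: [0.2, 0.5, -3.4]
grip_width: 0.132
grip_force: 40.0
trans [-0.0033 -0.      0.0094] yaw 0.0007 cur phi 0.08858679703441683 t 9.875 q [ 0.06  0.43 -0.75  1.51  0.3   1.32 -0.63] tilt [ 3.e-04  1.e-04 -1.e+00]
```

View pics/hov.png

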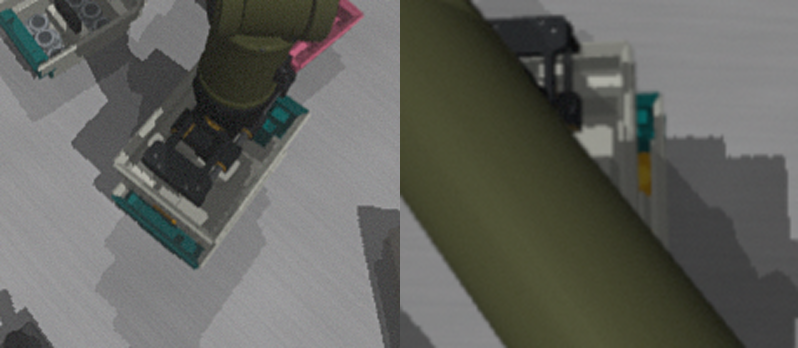

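View pics/w3.png

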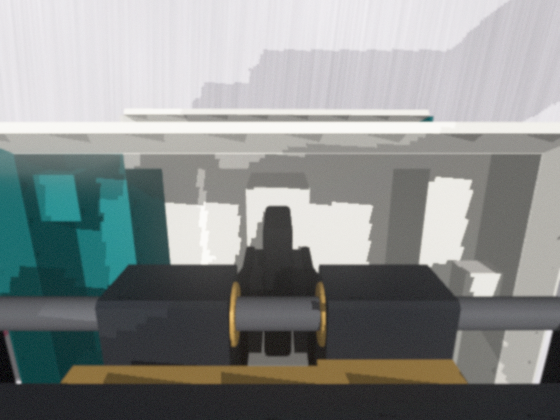

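Seen from the wrist, the gold tote's rim runs from (125,111) to (430,111), parallel to the held tote's rim edge (row 124) with the teal ends opposed. I'll measure the centring from these edges.

```bash
python3 - <<'E'
from h import *
np.set_printoptions(precision=4,suppress=True)
s=ctrl.get_state();p=ctrl.get_image("wrist");R=Ro.from_rotvec(s["tool_rot"]).as_matrix()
f=lambda uv,z:(R.T@(onz(p,uv,z,s)-s["position"]))[:2]*1000
print("gold rim in tool xy mm",f((125,110),.092),f((432,110),.092))
z=s["position"][2]-.164
for dz in(.022,.028,.034): print("held rim y edge",f((278,123),z+dz))
for uv in((13,170),(545,170)): print("held inner end",f(uv,z+.02))
print(z)
E
```

```text
gold rim in tool xy mm [ 70.0345 -95.89  ] [70.0667 99.4453]
held rim y edge [70.6791  1.2169]
held rim y edge [71.1094  1.2067]
held rim y edge [71.5397  1.1966]
held inner end [ 55.029  -88.4097]
held inner end [55.0288 91.6863]
0.19219525972696774
```

Both totes are centred on the tool to within about 1–2 mm. Lowering.

```bash
python3 -m jog '{"translation":[[0,0,0.04],[0,0,0.08],[0,0,0.12],[0,0,0.15],[0,0,0.18],[0,0,0.2],[0,0,0.21],[0,0,0.21]],"yaw":[0,0,0,0,0,0,0,0],"jaw":[1,1,1,1,1,1,1,1]}'; python3 -m jog '{"translation":[[0,0,0.005],[0,0,0.01],[0,0,0.015],[0,0,0.02],[0,0,0.02]],"yaw":[0,0,0,0,0],"jaw":[1,1,1,1,1]}';python3 go.py .5755 .2905 .14 0.0864
```

```text
time: 11.08
position: [0.5753, 0.2912, 0.3137]
tool_rot: [2.121, 2.318, -0.0]
ft_force: [0.5, 1.4, -1.9]
grip_width: 0.137
grip_force: 40.0
time: 11.7
position: [0.5753, 0.2911, 0.3096]
tool_rot: [-2.121, -2.318, 0.0]
ft_force: [0.2, -1.0, -2.4]
grip_width: 0.132
grip_force: 40.0
trans [-0.0029  0.0005  0.0279] yaw 0.0007 cur phi 0.08861124120820148 t 11.7 q [ 0.05  0.47 -0.74  1.56  0.33  1.24 -0.65] tilt [-2.e-04 -2.e-04 -1.e+00]
```

```bash
python3 -m jog '{"translation":[[0,0,0.005],[0,0,0.01],[0,0,0.01],[0,0,0.01]],"yaw":[0,0,0,0],"jaw":[1,1,1,1]}'; python3 -m jog '{"translation":[[0,0,0.005],[0,0,0.01],[0,0,0.01],[0,0,0.01]],"yaw":[0,0,0,0],"jaw":[1,1,1,1]}'
```

```text
time: 12.2
position: [0.5753, 0.2912, 0.3077]
tool_rot: [2.121, 2.318, -0.0]
ft_force: [-0.4, 0.5, -2.8]
grip_width: 0.135
grip_force: 40.0
time: 12.7
position: [0.5753, 0.2912, 0.306]
tool_rot: [2.121, 2.318, 0.0]
ft_force: [-1.2, -0.6, 0.5]
grip_width: 0.138
grip_force: 40.0
```

```bash
python3 -m jog '{"translation":[[0,0,0.005],[0,0,0.005],[0,0,0.005]],"yaw":[0,0,0],"jaw":[1,1,1]}'
```

```text
time: 13.08
position: [0.5753, 0.2912, 0.306]
tool_rot: [2.12, 2.317, 0.0]
ft_force: [-4.4, -2.1, 6.3]
grip_width: 0.135
grip_force: 40.0
```

Contact at grip height 0.142, as expected for standing on the lugs. Letting go (half open, to stay clear of the ends) and rising.

```bash
python3 -m jog '{"translation":[[0,0,0],[0,0,0],[0,0,0],[0,0,0],[0,0,0]],"yaw":[0,0,0,0,0],"jaw":[0.5,0.5,0.5,0.5,0.5]}'; python3 -m jog '{"translation":[[0,0,-0.05],[0,0,-0.1],[0,0,-0.2],[0,0,-0.35],[0,0,-0.5],[0,0,-0.7],[0,0,-0.7]],"yaw":[0,0,0,0,0,0,0],"jaw":[0.5,0.5,0.5,0.5,0.5,0.5,0.5]}'; python3 -m jog '{"translation":[[0.25,0,0],[0.5,0,0],[0.75,0,0],[1,0,0],[1,0,0],[1,0,0]],"yaw":[0,0,0,0,0,0],"jaw":[0.5,0.5,0.5,0.5,0.5,0.5]}'; cat > fin.py <<'E'
from h import *
out=[];rs=[];tl=[]
for n,(a,b,c,d) in(("scene",(220,420,230,460)),("top",(80,220,70,230))):
    p=ctrl.get_image(n);im=p["pixels"];out.append(cv2.resize(im[a:b,c:d],(395,346),interpolation=2))
    u=proj(p,[.5755,.2905,.14]);N,L,S,C=cv2.connectedComponentsWithStats((im.max(2)<50).astype(np.uint8))
    i=min((i for i in range(1,N) if S[i,4]>25),key=lambda i:np.hypot(*(C[i]-u)));print(n,u,C[i],S[i,4]);rs.append(ray(p,C[i]))
print("fin",tri(rs));cv2.imwrite("pics/end.png",np.hstack(out))
E
python3 fin.py
```

```text
time: 13.7
position: [0.5754, 0.2911, 0.3046]
tool_rot: [-2.121, -2.318, 0.0]
ft_force: [-0.2, 0.1, 0.1]
grip_width: 0.491
grip_force: 0.0
time: 14.58
position: [0.5755, 0.2921, 0.4502]
tool_rot: [2.119, 2.316, 0.012]
ft_force: [-0.2, 0.9, 0.1]
grip_width: 0.5
grip_force: 0.0
time: 15.32
position: [0.5577, 0.4901, 0.4444]
tool_rot: [2.12, 2.317, -0.001]
ft_force: [0.4, -0.2, 0.7]
grip_width: 0.499
grip_force: 0.0
scene [347.34192255 311.94339461] [347.06956522 312.56086957] 230
top [141.13149613 153.25914805] [140.99519231 153.45673077] 208
fin [0.57587323 0.29105234 0.13777944]
```

View pics/end.png

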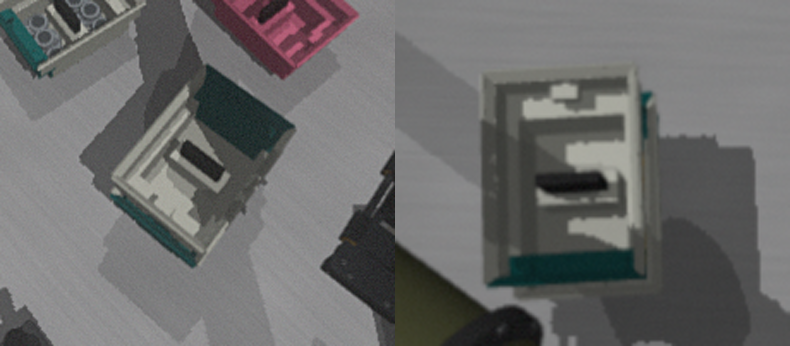

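The empty tote stands level on the gold one, with its teal end over the white end. Its fin rose by 76 mm and sits within 1 mm of the gold tote's centre.

```bash
python3 -c "from bench import ctrl; print(ctrl.close_job())"
```

```text
the job is handed in; nothing more can be done
None
```

The empty tote is stacked half-turned on the gold tote, standing level on its lugs: underside measured 76 mm up, centred to about 1 mm. The gripper is clear and the job is handed in at about 15 s of the 42 s allowed; the verdict was not shown.

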